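Count along the tin rack's rail and push a spice tin into the third gap

ROBOT

A 6-joint arm with a two-finger parallel gripper is mounted at the origin on the work surface. World frame = base frame: x ahead of the robot, y to its left, z up, the work surface at z = 0. Lengths are in m, angles in rad, forces in N, time in s.
With the tool pointing down it reaches from about 0.3 to 0.85 m from the base axis. Payload 5.4 kg.
Tool frame: the origin (TCP) lies at the very end of the fingers, on their centre line; the grasp point (between the pads) lies 19 mm behind it (ctrl.grasp_offset is the distance from the TCP to the grasp point, in m); z points along the fingers, y is the line along which they close (so a half turn about z gives the same grasp; the last joint's range is limited). The gripper opens to 85 mm and grips with 20 to 120 N. Pads are 22 mm wide; open, the fingers measure 114 mm over their backs; the gripper's body (76 mm by 85 mm) begins 54 mm behind the grasp point. The pads swing forward as they close: fully open they stand 13 mm farther back than shut.
Start: joints at [-1.453, 0.158, 1.597, -0, 1.386, -0.21], TCP at [0.185, -0.544, 0.196] pointing down, gripper open.
Joint ranges: [-2.91, 2.91], [-0.94, 2.29], [0.18, 2.7], [-1.29, 4.43], [0.17, 2.64], [-3, 3]. Speed limits (rad/s): [2.57, 2.57, 3.14, 3.14, 3.14, 3.14].

INTERFACE

Orientations are given as [roll, pitch, yaw] about the fixed x, y, z axes, in that order (R = Rz(yaw) Ry(pitch) Rx(roll)).
In Python, from cell import ctrl gives the robot as it stands.
- The arm moves only by the tool step_arm, never from a script. Its argument "increments" is a list of rows, each a list of 6 numbers: the shift along the world's x, y, z scaled (see below), then the turn, a rotation vector about the world's x, y, z scaled (see below). In form: [[tx, ty, tz, ax, ay, az], ...]. A call has 1 to 5 rows; each row is the pose to reach, as a shift and turn from the pose commanded when the call began, turning the shorter way round; what a row does not reach only later rows make up. The controller multiplies each number of a shift by 20 cm and each number of a turn by 180 degrees. A row lasts 1/8 s, in which the tool goes at most 62.5 mm and 10.7 degrees, less where a joint would pass 70% of its speed; a pose out of reach is approached as far as the arm can. A call with a number of a shift or a turn outside -1 to 1 is refused whole. A call with a gripper value outside its range is refused whole. "hand" is the gripper's target within -1 to 1 (shut at 1, half-way at 0, fully open at -1), set as the call begins (left out, the last holds). The fingers move at their own pace and stop on an object; "squeeze" is the grip in N (left out, the last holds). Time passes only in rows, so rows that repeat a pose let the fingers close. It gives the time, the measured TCP pose, the force, the opening and the grip force at its end, in the units of the state.
- ctrl.get_obs(): the state, without advancing time (a new reading comes with each control period).
- ctrl.camera(name): name is "scene" or "top" or "wrist"; returns (picture, depth): 480x640x3 uint8, red, green, blue; 480x640 float32, m along the optical axis (not along the pixel's ray), 0 where there is no reading.
- ctrl.camera_model(name): a dict with "fx", "fy", "cx", "cy" (pixels), "pose" (4x4, takes a point from camera to world coordinates). Camera axes: x right, y up, looking along -z (the intrinsics and any distortion apply to the point x, -y, -z); pixel columns grow to the right and rows downward; lengths in m; the calibration is good to about 2 mm. A picture is of the moment at which its call begins: read the wrist's pose just before it. camera_model takes no time and is no camera call; for the wrist camera it gives the pose at the moment of the call.
- ctrl.sign_off(): hands the job in; it is judged then, once.
The state is a dict: "time_s": time; "joints": joint angles; "joint_vel": joint speeds; "effort": joint torques, N m; "position": TCP position; "tool_rot": TCP orientation; "wrist_force": force on the tool from outside, world axes, zero at the start; "wrist_torque": the same for the moment, N m; "gripper_width": opening from 0.0 (shut) to 1.0 (fully open); "grasp_force": force on a finger pad.
Only numpy, scipy, OpenCV 4.12 (cv2) and the standard library are available. Lean on these libraries where they do the work, as an engineer would, in place of code of your own. Each camera call takes 0.05 s, during which the arm holds its last target. There are 200 camera calls.

TASK

Run a fingertip lightly along the round steel rail at the back of the teak tin rack, from the first gap at the end where the white electric spice grinder stands, over the second, to the third gap and no further. Then push the small steel tin that stands out on the counter in front of the rack into that third gap until it is fully home against the back, upright and never lifted. Leave everything else standing where it is, and finish with the hand clear.

Things in the scene. Friction and masses are not known exactly. Their poses are not given: they have to be found in the camera images.
- rack: fixed teak tin rack, 342 mm wide (its y), 84 deep, open to its front (-x, towards the robot) and top, no floor. Seven upright boards 6 thick, 48 high, 56 apart leave six 50 mm gaps centred at y = 140, 84, 28, -28, -84, -140 mm. Rounded board fronts at x = -42; low back board (28 high) and steel rail stop a tin at x = 22. Origin: centre of underside, at counter height. Two gaps already hold tins
- rail_1: the 56 mm stretch of the rack's round steel rail over gap 1 counted from the rack's +y end; rod 12 mm in diameter, lying along y; origin on the rod's axis over the middle of the gap, 48 mm above the counter (rod top 54 mm); the first gap if the grinder is at the +y end, the sixth if not
- rail_2: the 56 mm stretch of the rack's round steel rail over gap 2 counted from the rack's +y end; rod 12 mm in diameter, lying along y; origin on the rod's axis over the middle of the gap, 48 mm above the counter (rod top 54 mm); second from +y, fifth from -y
- rail_3: the 56 mm stretch of the rack's round steel rail over gap 3 counted from the rack's +y end; rod 12 mm in diameter, lying along y; origin on the rod's axis over the middle of the gap, 48 mm above the counter (rod top 54 mm); third from +y, fourth from -y
- rail_4: the 56 mm stretch of the rack's round steel rail over gap 4 counted from the rack's +y end; rod 12 mm in diameter, lying along y; origin on the rod's axis over the middle of the gap, 48 mm above the counter (rod top 54 mm); fourth from +y, third from -y
- rail_5: the 56 mm stretch of the rack's round steel rail over gap 5 counted from the rack's +y end; rod 12 mm in diameter, lying along y; origin on the rod's axis over the middle of the gap, 48 mm above the counter (rod top 54 mm); fifth from +y, second from -y
- rail_6: the 56 mm stretch of the rack's round steel rail over gap 6 counted from the rack's +y end; rod 12 mm in diameter, lying along y; origin on the rod's axis over the middle of the gap, 48 mm above the counter (rod top 54 mm); sixth from +y, first from -y
- tin: the tin to push: small closed steel tin with hinged lid, standing on the counter in front of the rack, 62 mm long (its x), 40 thick (its y), 50 high, about 110 g, its length along the rack's x within 0.25 rad; origin at the centre of its underside. Home in a gap, its origin is at x = -9 mm in the rack's frame and its near end 2 mm behind the board fronts. Slides easily on the counter
- grinder: squat white electric spice grinder with clear domed lid, 106 mm in diameter, 154 mm high, loose; stands about 0.32 m from the rack's middle, off one end of the rack (+y or -y), which is the end to count from; origin at the centre of its underside
- spice_box: closed teak spice box, 154 x 114 x 67 mm, loose, off the other end of the rack; to be left alone; origin at the centre of its underside
- tin_b: a like tin, loose, standing home in the gap at y = 140 mm of the rack (50 mm high, 4 mm lower than the rail's top); to be left alone; origin at the centre of its underside
- tin_c: a like tin, loose, standing home in the gap at y = -84 mm of the rack; to be left alone; origin at the centre of its underside
- jar: amber glass jar with steel cap, 60 mm in diameter, 85 mm high, loose; to be left alone; origin at the centre of its underside
- ladle: speckled blue enamel ladle lying on the counter, bowl 86 mm across and 34 mm high, handle 64 mm high at its bend and running 290 mm along its x; to be left alone; origin under the middle of the bowl
- pepper_mill: dark wooden pepper mill, 56 mm in diameter, 180 mm high, loose; to be left alone; origin at the centre of its underside
- ramekin: white ceramic ramekin, 76 mm in diameter, 42 mm high, loose, behind the rack; to be left alone; origin at the centre of its underside
There are look-alikes about, which are no part of the job. Leave any green or red look-alike of the tin alone.

How it is judged:
On the way, in this order (a step that is already met when the one before it is completed fails the run):
1. a fingertip touches the rail over the first gap from the grinder's end, the tin still where it started (((y of grinder in the frame of rack above 0 m and contact force between the fingers and rail_1 above 0.3 N) or (y of grinder in the frame of rack below 0 m and contact force between the fingers and rail_6 above 0.3 N)) and distance of tin from where it was at the start of the episode below 0.015 m), for 0.1 s.
2. then over the second gap (((y of grinder in the frame of rack above 0 m and contact force between the fingers and rail_2 above 0.3 N) or (y of grinder in the frame of rack below 0 m and contact force between the fingers and rail_5 above 0.3 N)) and distance of tin from where it was at the start of the episode below 0.015 m), for 0.1 s.
3. then over the third gap (((y of grinder in the frame of rack above 0 m and contact force between the fingers and rail_3 above 0.3 N) or (y of grinder in the frame of rack below 0 m and contact force between the fingers and rail_4 above 0.3 N)) and distance of tin from where it was at the start of the episode below 0.015 m), for 0.1 s.
At the end, for the whole second after the job is handed in: the tin stands upright (within 0.1 rad) and at rest on the counter in the third gap from the grinder's end (within 12 mm of the gap's middle), pushed home to within 5 mm of the back stop (((y of grinder in the frame of rack above 0 m and y of tin in the frame of rack between 0.016 and 0.04 m) or (y of grinder in the frame of rack below 0 m and y of tin in the frame of rack between -0.04 and -0.016 m)) and x of tin in the frame of rack between -0.014 and -0.004 m and angle between tin's own z axis and vertical below 0.1 rad and height (world z) of tin below 0.005 m and linear speed of tin below 0.01 m/s); the robot touches nothing.
It fails at once if a finger touches the rail over the fourth, fifth or sixth gap from the grinder's end (((y of grinder in the frame of rack above 0 m and contact force between the fingers and rail_4 above 0.3 N) or (y of grinder in the frame of rack below 0 m and contact force between the fingers and rail_3 above 0.3 N)) or ((y of grinder in the frame of rack above 0 m and contact force between the fingers and rail_5 above 0.3 N) or (y of grinder in the frame of rack below 0 m and contact force between the fingers and rail_2 above 0.3 N)) or ((y of grinder in the frame of rack above 0 m and contact force between the fingers and rail_6 above 0.3 N) or (y of grinder in the frame of rack below 0 m and contact force between the fingers and rail_1 above 0.3 N))).
It fails at once if the rail is pressed with more than 40 N (contact force between the fingers and rail_1 above 40 N or contact force between the fingers and rail_2 above 40 N or contact force between the fingers and rail_3 above 40 N or contact force between the fingers and rail_4 above 40 N or contact force between the fingers and rail_5 above 40 N or contact force between the fingers and rail_6 above 40 N).
It fails at once if the tin is lifted more than 12 mm off the counter (height (world z) of tin above 0.012 m).
It fails at once if the tin is tipped by more than 0.35 rad (angle between tin's own z axis and vertical above 0.35 rad).
It fails at once if another thing is shifted by more than 20 mm or tipped by more than 0.3 rad (distance of any of grinder, spice_box, ladle, pepper_mill, jar, ramekin, tin_b, tin_c from where it was at the start of the episode above 0.02 m or angle between any of grinder, spice_box, ladle, pepper_mill, jar, ramekin, tin_b, tin_c's own z axis and vertical above 0.3 rad).
It also fails if it takes over 61 s, if anything falls off the work surface, if the arm or the gripper's body presses on something with over 40 N, if the wrist force passes 120 N, or if a joint passes its speed limit or range.

## Working session

There is one attempt and no reset: what is moved stays moved. The work goes in short steps, Python scripts to look and compute and a tool call to move; the robot and the scene stay as the last step left them, time stands still between calls to the robot, and variables do not carry over. Pictures are saved under pics/ and viewed, at most 13 in all, crops included, and the job is handed in when it is done.

Besides the shell and the picture viewer there is one more tool, called after "Emit:" as name(argument=value, ...) on one line, values as JSON. step_arm: Moves the arm, as the interface text tells. Shifts and turns lie within -1 to 1; 1 stands for 20 cm of shift or 180 degrees of turn. Its arguments: {"type":"object","properties":{"increments":{"type":"array"},"hand":{"type":"number"},"squeeze":{"type":"number"}},"required":["increments"]}

```bash
mkdir -p pics; cat > h.py <<'E'
import numpy as np, cv2
from cell import ctrl
def snap(n,f):
    m=ctrl.camera_model(n); p,d=ctrl.camera(n)
    cv2.imwrite(f'pics/{f}.png',p[:,:,::-1]); np.savez(f'pics/{f}.npz',d=d,p=p,T=m['pose'],k=[m['fx'],m['fy'],m['cx'],m['cy']])
    return m
def cloud(f):
    z=np.load(f'pics/{f}.npz'); d=z['d']; fx,fy,cx,cy=z['k']
    v,u=np.mgrid[:480,:640]
    P=np.stack([(u-cx)/fx*d,-(v-cy)/fy*d,-d,np.ones_like(d)],-1)@z['T'].T
    return P[...,:3],z['p'],d
E
python3 - <<'E'
from h import *
for n in('top','scene'):
    m=snap(n,n+'0'); print(n,{k:(np.round(v,3).tolist() if k=='pose' else v) for k,v in m.items()})
print(ctrl.get_obs())
E
```

```text
top {'fx': 438.94485749875935, 'fy': 438.94485749875935, 'cx': 312.74981624384895, 'cy': 244.15360252057832, 'pose': [[0.006, 0.998, -0.068, 0.486], [-1.0, 0.005, -0.017, -0.084], [-0.017, 0.068, 0.998, 1.173], [0.0, 0.0, 0.0, 1.0]]}
scene {'fx': 434.9257065152155, 'fy': 434.9257065152155, 'cx': 325.2970643861934, 'cy': 227.06746366961758, 'pose': [[-0.631, -0.669, 0.393, 1.054], [0.775, -0.55, 0.31, 0.347], [0.009, 0.5, 0.866, 1.202], [0.0, 0.0, 0.0, 1.0]]}
{'time_s': 0.1, 'joints': array([-1.45309130e+00,  1.59009745e-01,  1.59810215e+00,  2.20249601e-05,
        1.38620417e+00, -2.10131787e-01]), 'joint_vel': array([ 4.58148272e-06, -1.58581002e-03, -4.03720508e-03,  1.27405780e-03,
        8.44520116e-04,  4.22690197e-04]), 'effort': array([-1.30255185e-04, -3.96991754e+01, -3.32338071e+01, -3.06153106e-04,
        4.18525364e-03, -1.91831873e-05]), 'position': array([ 0.18504552, -0.54377848,  0.19510417]), 'tool_rot': array([-3.13991168e+00, -3.80649735e-04,  3.27832438e-01]), 'wrist_force': array([ 0.06876457, -0.11327275,  0.4121988 ]), 'wrist_torque': array([-0.05214745,  0.03103703,  0.00308923]), 'grasp_force': 0.0, 'gripper_width': 0.9992436045734688}
```

View pics/top0.png

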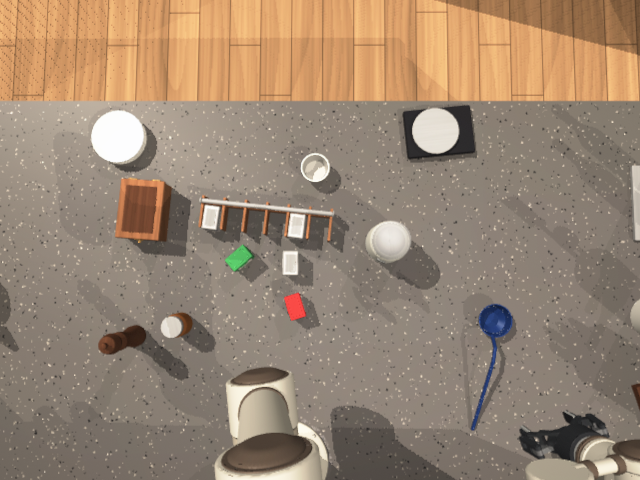

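View pics/scene0.png

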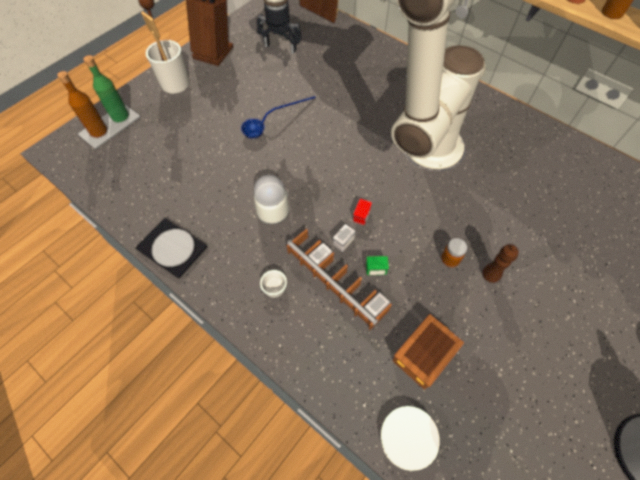

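The grinder (388,242) is right in the top view, which is -y, so the order is rail_6, rail_5, rail_4 and the goal is gap 4 (about 275,215). Candidates for the tin: steel (290,263), green (238,258), red (294,306), and the tins in the rack (211,217) and (297,225). I choose (290,263) and will check it in a crop.

```bash
python3 - <<'E'
from h import *
P,p,d=cloud('top0')
u0,v0=190,180
c=p[v0:330,u0:345,::-1]
cv2.imwrite('pics/crop.png',cv2.resize(c,None,fx=4.8,fy=4,interpolation=cv2.INTER_CUBIC) if 0 else cv2.resize(c,None,fx=4,fy=4,interpolation=cv2.INTER_CUBIC))
# rail: bright neutral pts z ~.054
R=P[185:240,190:345].reshape(-1,3); C=p[185:240,190:345].reshape(-1,3).astype(int)
neut=(C.max(1)-C.min(1)<25)&(C.min(1)>110)
m=(R[:,2]>.046)&(R[:,2]<.062)&neut
print(m.sum()); Q=R[m]
# fit line by Ransac-ish cv2.fitLine huber
far=Q
for _ in range(5):
    vx,vy,x,y=cv2.fitLine(far[:,:2].astype(np.float32),cv2.DIST_L1,0,.01,.01).ravel()
    r=(far[:,0]-x)*-vy+(far[:,1]-y)*vx; far=far[abs(r)<max(.008,1.0*r.std())]
t=(far[:,0]-x)*vx+(far[:,1]-y)*vy
print('rail dir',vx,vy,'pt',x,y,'ends',[(x+a*vx,y+a*vy) for a in (t.min(),t.max())],'len',np.ptp(t),'z',np.median(far[:,2]))
# tin
for nm,(a,b,c_,e) in dict(tin=(245,285,275,305),red=(290,325,280,310),green=(242,275,222,256),grinder=(215,270,360,415),tinc=(208,242,287,307)).items():
    q=P[a:b,c_:e].reshape(-1,3); q=q[(q[:,2]>.035)&(q[:,2]<.2)]
    if nm in('tin','red','green'):q=q[(q[:,2]<.06)&(q[:,2]>.044)]
    print(nm,len(q),np.round(np.median(q,0),4),np.round(q.max(0),3), cv2.minAreaRect((q[:,:2]*1000).astype(np.float32)))
print('table z',np.median(P[290:330,200:270,2]))
E
```

```text
1173
rail dir 0.045810353 0.9989502 pt 0.6525233 0.03923643 ends [(np.float64(0.6453777202586186), np.float64(-0.11658112939967355)), (np.float64(0.6606076870956762), np.float64(0.21552672755808824))] len 0.33245687570746585 z 0.05231642793768154
tin 392 [ 0.5139 -0.0064  0.0496] [0.545 0.014 0.056] ((514.0563354492188, -5.41758918762207), (61.728702545166016, 39.009361267089844), 0.5735800862312317)
red 392 [ 0.4024 -0.0184  0.0498] [0.438 0.008 0.056] ((402.964599609375, -18.916034698486328), (62.875301361083984, 40.80895233154297), 17.742509841918945)
green 381 [0.5259 0.1271 0.0499] [0.56  0.16  0.056] ((526.0576171875, 127.49800872802734), (41.41270065307617, 62.40085983276367), 40.74430465698242)
grinder 1458 [ 0.5639 -0.2442  0.1408] [ 0.62  -0.204  0.158] ((568.3705444335938, -251.021728515625), (94.95882415771484, 102.46940612792969), 89.2970962524414)
tinc 524 [ 0.6169 -0.0212  0.0498] [0.656 0.003 0.058] ((616.4880981445312, -22.30738067626953), (79.4413833618164, 49.904441833496094), 0.07858739793300629)
table z -0.0004624072587221528
```

View pics/crop.png

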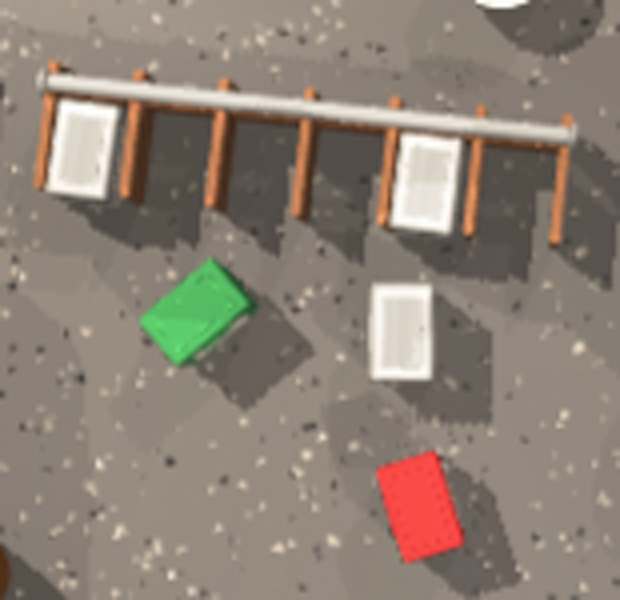

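Crop: the chosen steel tin is at (402,332), plain white/steel. The rail runs from (45,82) to (570,132). Board fronts are at 300 and 385, so gap 4 lies between them and is empty. The rail fit was pulled off by the tin tops, so I'll redo it from these pixels.

```bash
cat >> h.py <<'E'
def ray(f,u,v,z):
    q=np.load(f'pics/{f}.npz');fx,fy,cx,cy=q['k'];T=q['T']
    w=T[:3,:3]@[(u-cx)/fx,-(v-cy)/fy,-1]; o=T[:3,3]; return o+w*(z-o[2])/w[2]
E
python3 - <<'E'
from h import *
pk=lambda c,r:(190+(c+.5)/4-.5,180+(r+.5)/4-.5)
P,p,d=cloud('top0')
# rail centre rows: brightest column-wise along picked line, away from tins
pts=[]
for c in range(45,570,4):
    u,_=pk(c,0);u=int(round(u)); vl=180+(82+(c-45)*50/525)/4
    rows=np.arange(int(vl)-3,int(vl)+5); s=p[rows,u].astype(float); w=np.clip(s.min(1)-100,0,None)
    if w.max()>30:
        w[abs(rows-rows[w.argmax()])>1]=0   # local peak
        pts.append(ray('top0',u,(w*rows).sum()/w.sum(),.052)[:2])
pts=np.array(pts)
k=np.polyfit(pts[:,1],pts[:,0],1)
r=pts[:,0]-np.polyval(k,pts[:,1]); g=abs(r)<.003; k=np.polyfit(pts[g,1],pts[g,0],1); print('fit',k,r.std(),g.sum())
th=np.arctan(k[0]); ey=np.array([np.sin(th),np.cos(th)]); ex=np.array([ey[1],-ey[0]]); 
print('yaw',-th,'ends',ray('top0',*pk(45,82),.05),ray('top0',*pk(571,132),.05))
o=np.array([np.polyval(k,0),0])
for c,rr in [(52,72),(138,76),(225,84),(311,92),(396,100),(480,110),(567,118)]: # board backs z .048
    print('back',((ray('top0',*pk(c,rr),.048)[:2]-o)@ey).round(4))
for c,rr in [(40,188),(128,196),(212,207),(299,216),(383,224),(468,235),(555,242)]:
    a=ray('top0',*pk(c,rr),.048)[:2]-o; print('front',(a@ey).round(4),(a@ex).round(4))
print(o)
E
```

```text
fit [0.09961326 0.65462499] 0.0006037670223545508 132
yaw -0.09928572209439378 ends [0.67553066 0.22609644 0.05      ] [ 0.6442119  -0.11487776  0.05      ]
back 0.2239
back 0.1678
back 0.1109
back 0.0547
back -0.0007
back -0.0555
back -0.1119
front 0.2224 -0.0704
front 0.1649 -0.0696
front 0.11 -0.071
front 0.0533 -0.071
front -0.0011 -0.0705
front -0.0564 -0.0719
front -0.1124 -0.0705
[0.65462499 0.        ]
```

Emit:
step_arm(increments=[[0.1, 0.1, 0.2, 0, 0, -0.03], [0.3, 0.3, 0.25, 0, 0, -0.06], [0.55, 0.55, 0.25, 0, 0, -0.09], [0.8, 0.8, 0.25, 0, 0, -0.12], [1, 1, 0.25, 0, 0, -0.136]], hand=1, squeeze=20)

```text
time_s: 0.72
position: [0.3787, -0.35, 0.2457]
tool_rot: [-3.141, 0.0, -0.102]
wrist_force: [0.3, -0.8, -0.5]
gripper_width: -0.0
grasp_force: 0.0
```

Emit:
step_arm(increments=[[0.2, 0.2, 0, 0, 0, 0], [0.4, 0.4, 0, 0, 0, 0], [0.6, 0.6, 0, 0, 0, 0], [0.8, 0.8, 0, 0, 0, 0], [1, 1, 0, 0, 0, 0]])

```text
time_s: 1.35
position: [0.5786, -0.1502, 0.2455]
tool_rot: [-3.142, 0.001, -0.099]
wrist_force: [1.3, -0.2, 0.6]
gripper_width: 0.001
grasp_force: 0.0
```

Emit:
step_arm(increments=[[0.15, 0.15, 0, 0, 0, 0], [0.3, 0.28, 0, 0, 0, 0], [0.32, 0.295, -0.2, 0, 0, 0], [0.32, 0.295, -0.45, 0, 0, 0], [0.32, 0.295, -0.6, 0, 0, 0]])

```text
time_s: 1.98
position: [0.6398, -0.0919, 0.1221]
tool_rot: [-3.14, 0.005, -0.099]
wrist_force: [0.3, 0.1, 0.4]
gripper_width: -0.001
grasp_force: 0.0
```

Emit:
step_arm(increments=[[0, 0, -0.08, 0, 0, 0], [0, 0, -0.1, 0, 0, 0], [0, 0, -0.1, 0, 0, 0], [0, 0, -0.1, 0, 0, 0]])

```text
time_s: 2.48
position: [0.6428, -0.0932, 0.1078]
tool_rot: [3.141, -0.003, -0.099]
wrist_force: [-0.0, -0.4, 0.5]
gripper_width: 0.003
grasp_force: 0.0
```

Emit:
step_arm(increments=[[0.03, 0.04, -0.1, 0, 0, 0], [0.03, 0.04, -0.2, 0, 0, 0], [0.03, 0.04, -0.24, 0, 0, 0], [0.03, 0.04, -0.24, 0, 0, 0]])

```text
time_s: 2.98
position: [0.6467, -0.0845, 0.0564]
tool_rot: [-3.141, 0.003, -0.1]
wrist_force: [-0.7, -0.6, -0.4]
gripper_width: -0.004
grasp_force: 0.0
```

```bash
python3 - <<'E'
from h import *
snap('wrist','w0'); snap('top','top1'); snap('scene','sc1')
a=cv2.imread('pics/sc1.png')[210:350,250:410]; cv2.imwrite('pics/sc1c.png',cv2.resize(a,None,fx=4,fy=4,interpolation=cv2.INTER_CUBIC))
o=ctrl.get_obs(); print(o['position'],o['wrist_force'])
E
```

```text
[ 0.64825611 -0.08507959  0.05874726] [-0.91157617 -0.39923714 -0.25166986]
```

View pics/sc1c.png

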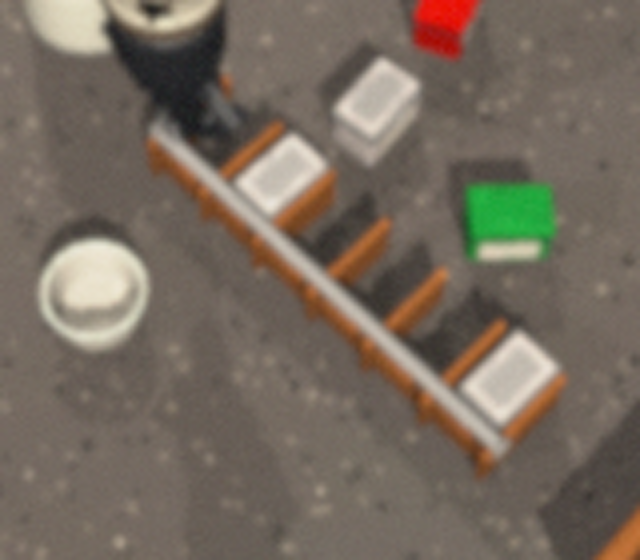

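The crop shows the shut fingers (about 185,125) over the end gap beside the rail's grinder end, and the tin (375,105) undisturbed. Now I'll lower until I feel contact.

Emit:
step_arm(increments=[[0, 0, -0.01, 0, 0, 0], [0, 0, -0.02, 0, 0, 0], [0, 0, -0.02, 0, 0, 0]])

```text
time_s: 3.5
position: [0.6475, -0.0848, 0.0538]
tool_rot: [-3.142, 0.0, -0.1]
wrist_force: [1.1, 0.1, 0.6]
gripper_width: -0.001
grasp_force: 0.0
```

Emit:
step_arm(increments=[[0, 0, -0.01, 0, 0, 0], [0, 0, -0.01, 0, 0, 0]])

```text
time_s: 3.75
position: [0.6475, -0.0847, 0.0518]
tool_rot: [-3.142, 0.0, -0.099]
wrist_force: [0.3, -0.3, -0.2]
gripper_width: 0.004
grasp_force: 0.0
```

Emit:
step_arm(increments=[[0, 0, -0.005, 0, 0, 0], [0, 0, -0.005, 0, 0, 0]])

```text
time_s: 4.0
position: [0.6476, -0.0848, 0.0509]
tool_rot: [-3.142, 0.0, -0.099]
wrist_force: [-0.1, -0.6, 1.2]
gripper_width: -0.003
grasp_force: 0.0
```

Emit:
step_arm(increments=[[0, 0, -0.005, 0, 0, 0], [0, 0, -0.005, 0, 0, 0]])

```text
time_s: 4.25
position: [0.6476, -0.0848, 0.0499]
tool_rot: [-3.142, 0.0, -0.099]
wrist_force: [-0.7, 0.7, 0.5]
gripper_width: 0.002
grasp_force: 0.0
```

```bash
python3 - <<'E'
from h import *
snap('wrist','w1'); snap('scene','sc2')
a=cv2.imread('pics/sc2.png')[215:265,265:325]; b=cv2.resize(a,None,fx=9,fy=9,interpolation=cv2.INTER_CUBIC)
w=cv2.resize(cv2.imread('pics/w1.png'),(400,300))
c=np.zeros((450,540,3),np.uint8); c=b
cv2.imwrite('pics/sc2c.png',np.hstack([cv2.resize(b,(360,300)),w]))
print(ctrl.get_obs()['position'],ctrl.get_obs()['wrist_force'])
E
```

```text
[ 0.64767019 -0.08479258  0.04998805] [ 0.24911191  0.14741245 -0.0514146 ]
```

View pics/sc2c.png

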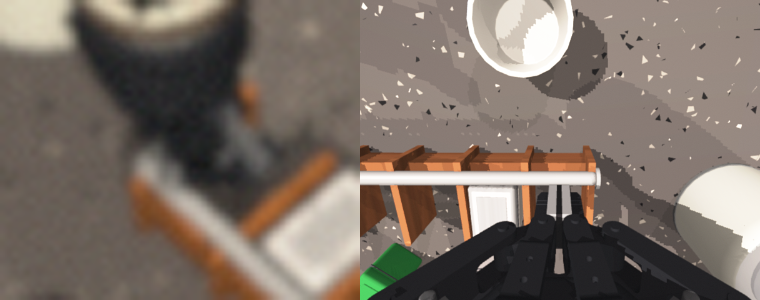

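Wrist view (right half): the fingertips (about 562,185) end right at the near edge of the rail (line y about 178), so they may be slightly short of its crown. I'll measure the rail relative to the TCP with the wrist camera.

```bash
python3 - <<'E'
from h import *
P,p,d=cloud('w1')
tcp=np.array([.6477,-.0848,.05]); th=.0993
ey=np.array([np.sin(th),np.cos(th)]); ex=np.array([ey[1],-ey[0]])
Q=P.reshape(-1,3); C=p.reshape(-1,3).astype(int)
x=(Q[:,:2]-tcp[:2])@ex; s=(Q[:,:2]-tcp[:2])@ey
print('depth zero',(d==0).sum())
m=(abs(x)<.05)&(abs(s)<.2)&(Q[:,2]>.044)&(Q[:,2]<.065)&(C.min(1)>140)
for a,b in [(-.025,-.018),(.018,.028),(.03,.055),(.055,.075),(.085,.12)]:
    k=m&(s>a)&(s<b)&(x>-.012); z=Q[k,2]; t=k.copy()
    if k.any(): top=Q[:,2]>np.percentile(z,80); kk=k&top; print(a,k.sum(),'x rng',x[k].min().round(4),x[k].max().round(4),'crown x',np.median(x[kk]).round(4),'z',np.percentile(z,[50,95,100]).round(4))
# fingertips
k=(abs(x)<.03)&(abs(s)<.015)&(Q[:,2]>.02)&(Q[:,2]<.075)
for z0 in np.arange(.04,.075,.005):
    kk=k&(abs(Q[:,2]-z0)<.0025)
    if kk.any():print('z',z0.round(3),kk.sum(),x[kk].min().round(4),x[kk].max().round(4),'s',s[kk].min().round(4),s[kk].max().round(4))
w=cv2.imread('pics/w1.png')[230:370,230:420]; cv2.imwrite('pics/w1c.png',cv2.resize(w,None,fx=4,fy=4,interpolation=cv2.INTER_CUBIC))
E
```

```text
depth zero 1201
-0.025 283 x rng -0.0082 0.0027 crown x -0.0034 z [0.0517 0.0532 0.054 ]
0.018 403 x rng -0.0082 0.0026 crown x -0.0033 z [0.0518 0.0531 0.0536]
0.03 1047 x rng -0.012 0.0028 crown x -0.003 z [0.0516 0.0531 0.054 ]
0.055 896 x rng -0.012 0.003 crown x -0.0032 z [0.0515 0.0532 0.0544]
0.085 1496 x rng -0.0083 0.0033 crown x -0.0029 z [0.0517 0.0532 0.0543]
z 0.045 100 0.0013 0.0026 s -0.0146 0.0147
z 0.05 945 -0.0079 0.0029 s -0.015 0.015
z 0.055 246 -0.0063 0.0005 s -0.0149 0.0148
```

View pics/w1c.png

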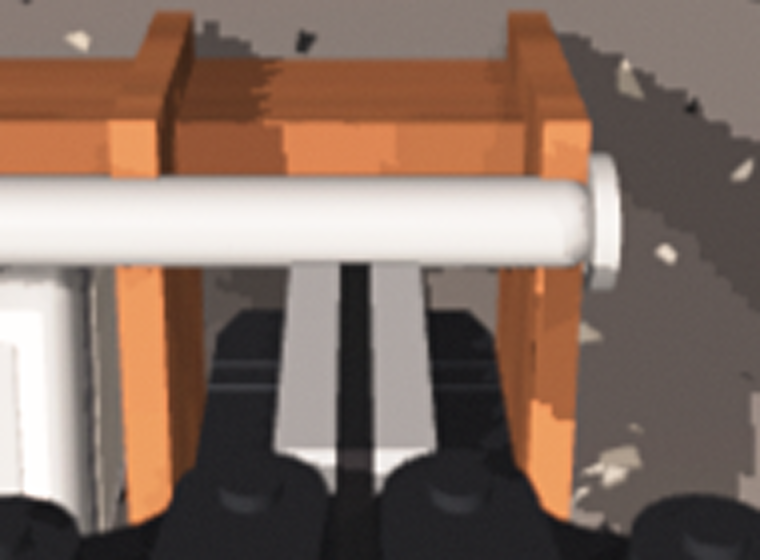

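```bash
python3 - <<'E'
from h import *
P,p,d=cloud('w1'); print(np.load('pics/w1.npz')['T'].round(3))
for c,r in [(310,270),(310,300),(310,350),(310,400),(310,440),(395,270),(395,300),(355,300),(355,220),(250,330),(250,370),(250,430),(460,330)]:
    u,v=230+c//4,230+r//4; print(c,r,P[v,u].round(4),d[v,u].round(4))
E
```

```text
[[-0.1    0.945  0.313  0.728]
 [-0.995 -0.095 -0.032 -0.093]
 [-0.    -0.314  0.949  0.227]
 [ 0.     0.     0.     1.   ]]
310 270 [ 0.6593 -0.0811  0.0903] 0.1511
310 300 [ 0.6593 -0.0813  0.097 ] 0.1447
310 350 [ 0.659  -0.0815  0.1056] 0.1366
310 400 [ 0.6585 -0.0817  0.1136] 0.1292
310 440 [ 0.6586 -0.0819  0.1199] 0.1232
395 270 [ 0.6584 -0.0895  0.0901] 0.1513
395 300 [ 0.6579 -0.0893  0.0959] 0.1459
355 300 [ 0.6583 -0.0854  0.096 ] 0.1459
355 220 [ 0.6462 -0.0842  0.0519] 0.1915
250 330 [ 0.6552 -0.0747  0.0941] 0.149
250 370 [ 0.6553 -0.0753  0.1018] 0.1416
250 430 [ 0.6556 -0.076   0.1126] 0.1313
460 330 [ 0.6535 -0.0957  0.0948] 0.1482
```

```bash
python3 - <<'E'
from h import *
P,p,d=cloud('sc2'); Q=P.reshape(-1,3);C=p.reshape(-1,3)
k=(abs(Q[:,0]-.648)<.03)&(abs(Q[:,1]+.085)<.03)&(Q[:,2]>.035)
i=np.flatnonzero(k); i=i[np.argsort(Q[i,2])]
for j in i[::6][:50]: print(j%640,j//640,Q[j].round(3),C[j])
E
```

```text
287 249 [ 0.658 -0.112  0.036] [114  77  57]
301 257 [ 0.654 -0.059  0.043] [169 113  81]
300 259 [ 0.662 -0.056  0.046] [134  82  45]
306 252 [ 0.633 -0.057  0.048] [150  94  54]
299 253 [ 0.65  -0.07   0.049] [179 161 145]
291 246 [ 0.647 -0.104  0.05 ] [145 128 115]
301 256 [ 0.654 -0.058  0.051] [167 133 110]
301 251 [ 0.642 -0.069  0.052] [155 148 139]
292 247 [ 0.649 -0.098  0.052] [153 137 123]
288 246 [ 0.654 -0.109  0.053] [147  92  57]
291 245 [ 0.646 -0.104  0.054] [144 134 125]
297 249 [ 0.645 -0.081  0.055] [188 181 169]
298 248 [ 0.642 -0.08   0.057] [144 140 130]
302 254 [ 0.65  -0.058  0.058] [190 182 171]
294 246 [ 0.657 -0.08   0.092] [142 139 131]
292 245 [ 0.659 -0.086  0.095] [134 129 120]
296 246 [ 0.656 -0.072  0.101] [109 105  99]
295 244 [ 0.656 -0.076  0.109] [77 77 75]
295 243 [ 0.656 -0.076  0.115] [67 67 65]
292 241 [ 0.66  -0.083  0.123] [83 79 78]
288 237 [ 0.66  -0.097  0.132] [49 44 44]
289 238 [ 0.661 -0.092  0.133] [58 53 52]
297 238 [ 0.648 -0.074  0.136] [37 38 39]
290 237 [ 0.659 -0.09   0.138] [41 38 41]
300 241 [ 0.651 -0.06   0.139] [41 40 38]
[... 356 characters left out ...]
06   0.175] [34 35 38]
290 234 [ 0.668 -0.078  0.181] [32 31 32]
291 234 [ 0.668 -0.074  0.186] [37 37 36]
294 234 [ 0.665 -0.066  0.191] [33 31 33]
297 233 [ 0.661 -0.059  0.199] [35 35 39]
295 232 [ 0.671 -0.055  0.222] [35 37 40]
293 231 [ 0.675 -0.058  0.229] [39 38 41]
294 229 [ 0.671 -0.057  0.236] [38 39 41]
292 228 [ 0.677 -0.058  0.247] [40 40 41]
292 226 [ 0.676 -0.058  0.256] [46 47 48]
290 224 [ 0.676 -0.065  0.258] [54 53 54]
292 225 [ 0.675 -0.059  0.259] [48 48 52]
296 222 [ 0.663 -0.056  0.261] [81 79 76]
306 212 [ 0.625 -0.056  0.262] [97 88 78]
291 222 [ 0.678 -0.059  0.278] [99 94 84]
292 220 [ 0.674 -0.058  0.283] [123 107  91]
291 218 [ 0.675 -0.06   0.291] [207 196 168]
```

Two cameras agree: the real finger ends sit at z ≈ 0.089 while the reported TCP is at 0.050, so the fingertips are about 39 mm higher than stated. I'll allow for that and keep feeling downward.

Emit:
step_arm(increments=[[-0.01, 0, -0.04, 0, 0, 0], [-0.01, 0, -0.08, 0, 0, 0], [-0.01, 0, -0.1, 0, 0, 0], [-0.01, 0, -0.11, 0, 0, 0], [-0.01, 0, -0.11, 0, 0, 0]])

```text
time_s: 4.97
position: [0.6457, -0.0848, 0.0279]
tool_rot: [-3.142, 0.0, -0.099]
wrist_force: [-0.4, 0.1, 0.4]
gripper_width: -0.002
grasp_force: 0.0
```

```bash
python3 - <<'E'
from h import *
snap('wrist','w2'); P,p,d=cloud('w2'); o=ctrl.get_obs(); t=o['position']; print(t,o['wrist_force'])
Q=P.reshape(-1,3)
k=(abs(Q[:,1]-t[1])<.012)&(abs(Q[:,0]-t[0]-.011)<.004)&(Q[:,2]<.12)&(Q[:,2]>.056)
print(k.sum(),np.sort(Q[k,2])[:200:20].round(4))
E
```

```text
[ 0.64584776 -0.08482015  0.02814961] [ 0.55726564 -0.35792088 -0.38579705]
5135 [0.0646 0.0657 0.0666 0.0672 0.0678 0.0683 0.0688 0.0691 0.0694 0.0698]
```

Emit:
step_arm(increments=[[0, 0, -0.02, 0, 0, 0], [0, 0, -0.035, 0, 0, 0], [0, 0, -0.04, 0, 0, 0], [0, 0, -0.04, 0, 0, 0]])

```text
time_s: 5.52
position: [0.6456, -0.0847, 0.0199]
tool_rot: [-3.142, 0.0, -0.099]
wrist_force: [-0.4, 0.4, 0.4]
gripper_width: 0.003
grasp_force: 0.0
```

Emit:
step_arm(increments=[[0, 0, -0.005, 0, 0, 0], [0, 0, -0.005, 0, 0, 0]])

```text
time_s: 5.78
position: [0.6457, -0.0848, 0.019]
tool_rot: [3.142, -0.0, -0.099]
wrist_force: [0.3, 0.1, -0.1]
gripper_width: -0.002
grasp_force: 0.0
```

Emit:
step_arm(increments=[[0, 0, -0.005, 0, 0, 0], [0, 0, -0.005, 0, 0, 0]])

```text
time_s: 6.02
position: [0.6459, -0.0848, 0.0187]
tool_rot: [3.141, -0.0, -0.099]
wrist_force: [-2.2, -0.1, 4.7]
gripper_width: 0.0
grasp_force: 2.3
```

Contact on rail_6 at a light 4.7 N. Sliding along the rail.

Emit:
step_arm(increments=[[0, 0, 0, 0, 0, 0], [0.006, 0.06, 0, 0, 0, 0], [0.012, 0.12, 0, 0, 0, 0], [0.018, 0.18, 0, 0, 0, 0], [0.024, 0.24, 0, 0, 0, 0]])

```text
time_s: 6.65
position: [0.6512, -0.0364, 0.0186]
tool_rot: [3.141, -0.001, -0.099]
wrist_force: [0.3, -4.0, 4.5]
gripper_width: -0.003
grasp_force: 2.7
```

Emit:
step_arm(increments=[[0.004, 0.04, 0, 0, 0, 0], [0.004, 0.04, 0, 0, 0, 0], [0.004, 0.04, 0, 0, 0, 0]])

```text
time_s: 7.02
position: [0.652, -0.0273, 0.0186]
tool_rot: [-3.141, -0.001, -0.099]
wrist_force: [0.2, -0.5, 5.6]
gripper_width: 0.002
grasp_force: 2.9
```

Over the middle of rail_5, still light. On to the third.

Emit:
step_arm(increments=[[0.006, 0.06, 0, 0, 0, 0], [0.012, 0.12, 0, 0, 0, 0], [0.018, 0.18, 0, 0, 0, 0], [0.024, 0.24, 0, 0, 0, 0], [0.025, 0.26, 0, 0, 0, 0]])

```text
time_s: 7.65
position: [0.6569, 0.024, 0.0186]
tool_rot: [3.141, -0.001, -0.098]
wrist_force: [0.2, -4.3, 4.7]
gripper_width: 0.003
grasp_force: 2.8
```

Emit:
step_arm(increments=[[0, 0, 0, 0, 0, 0], [0, 0, 0, 0, 0, 0], [0, 0, 0, 0, 0, 0]])

```text
time_s: 8.02
position: [0.6569, 0.0244, 0.0186]
tool_rot: [-3.141, -0.001, -0.099]
wrist_force: [-0.6, -1.6, 5.9]
gripper_width: -0.004
grasp_force: 2.8
```

All three stretches are done. Now I'll lift and go over the rear half of the tin.

Emit:
step_arm(increments=[[0, 0, 0.25, 0, 0, 0], [0, 0, 0.45, 0, 0, 0.01], [-0.3, -0.05, 0.45, 0, 0, 0.035], [-0.6, -0.11, 0.45, 0, 0, 0.035], [-0.795, -0.15, 0.45, 0, 0, 0.035]])

```text
time_s: 8.65
position: [0.494, -0.0052, 0.1066]
tool_rot: [-3.14, 0.003, 0.011]
wrist_force: [0.4, -0.1, 1.2]
gripper_width: 0.001
grasp_force: 0.0
```

Emit:
step_arm(increments=[[0, 0, 0, 0, 0, 0], [0, 0, 0, 0, 0, 0], [0, 0, 0, 0, 0, 0]], hand=-1)

```text
time_s: 9.02
position: [0.4984, -0.0064, 0.1082]
tool_rot: [-3.141, -0.001, 0.011]
wrist_force: [0.7, -0.4, -0.3]
gripper_width: 0.634
grasp_force: 0.0
```

```bash
python3 - <<'E'
from h import *
snap('wrist','w3'); P,p,d=cloud('w3'); o=ctrl.get_obs(); print(o['position'],o['tool_rot'],o['gripper_width'])
Q=P.reshape(-1,3);C=p.reshape(-1,3).astype(int)
k=(abs(Q[:,1]+.005)<.05)&(abs(Q[:,0]-.514)<.05)&(Q[:,2]>.044)&(Q[:,2]<.056)&(C.min(1)>90)
q=Q[k]; print(k.sum(),cv2.minAreaRect((q[:,:2]*1000).astype(np.float32)),q.min(0),q.max(0))
E
```

```text
[ 0.49832591 -0.0065006   0.10812525] [-3.14142369e+00 -5.84138947e-04  1.10420717e-02] 0.7220810321937909
5690 ((514.5230102539062, -6.631710052490234), (62.87351989746094, 40.951717376708984), 0.4313863515853882) [ 0.48298765 -0.0272342   0.04400185] [0.54602072 0.01384609 0.05172941]
```

View pics/w3.png

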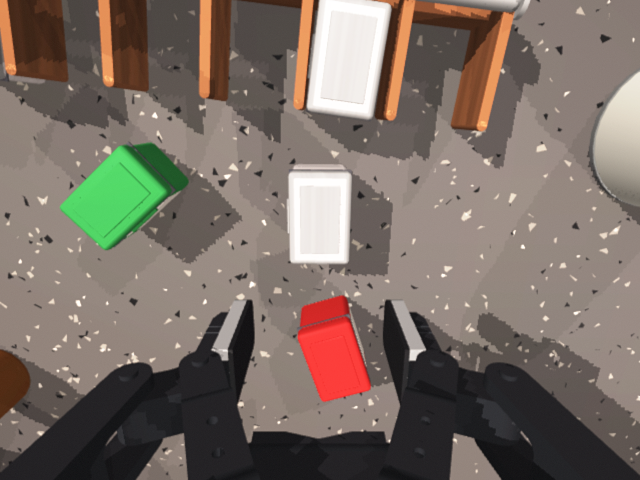

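The tin (320,215) is between the open fingers' lines with the red and green ones clear. Gap 4 lies between the board fronts at (212,97) and (300,105). Descending.

Emit:
step_arm(increments=[[0, 0, -0.15, 0, 0, 0], [0, 0, -0.35, 0, 0, 0], [0, 0, -0.5, 0, 0, 0], [0, 0, -0.6, 0, 0, 0], [0, 0, -0.64, 0, 0, 0]])

```text
time_s: 9.7
position: [0.4969, -0.0064, -0.0213]
tool_rot: [-3.141, 0.002, 0.011]
wrist_force: [-0.5, -0.3, -0.3]
gripper_width: 1.003
grasp_force: 0.0
```

```bash
python3 - <<'E'
from h import *
for u,v in [(108,82),(212,96),(300,105),(391,116)]: print(ray('w3',u,v,.048).round(4))
snap('scene','sc3'); P,p,d=cloud('sc3'); o=ctrl.get_obs(); print(o['position'],o['wrist_force'],o['gripper_width'])
E
```

```text
[0.5966 0.1178 0.048 ]
[0.5895 0.0577 0.048 ]
[0.5851 0.0057 0.048 ]
[ 0.5794 -0.0488  0.048 ]
[ 0.49674269 -0.006473   -0.02151281] [-0.80961609 -0.21356514 -0.08165127] 1.0034454327558215
```

Emit:
step_arm(increments=[[0, 0, 0, 0, 0, 0], [0, 0, 0, 0, 0, 0], [0, 0, 0, 0, 0, 0], [0, 0, 0, 0, 0, 0], [0, 0, 0, 0, 0, 0]], hand=1)

```text
time_s: 10.38
position: [0.4982, -0.007, -0.019]
tool_rot: [3.141, -0.002, 0.01]
wrist_force: [-1.5, 0.8, 6.1]
gripper_width: 0.463
grasp_force: 23.4
```

```bash
cat > tin.py <<'E'
from h import *
import sys
n=sys.argv[1]; snap('wrist',n); P,p,d=cloud(n); o=ctrl.get_obs(); t=o['position'];print(o['time_s'],t.round(4),o['tool_rot'].round(3),o['gripper_width'],o['grasp_force'])
Q=P.reshape(-1,3);C=p.reshape(-1,3).astype(int)
k=(abs(Q[:,1]-t[1])<.035)&(Q[:,0]>t[0]-.0)&(Q[:,0]<t[0]+.065)&(Q[:,2]>.044)&(Q[:,2]<.062)&(C.min(1)>90)&(C.max(1)-C.min(1)<30)
q=Q[k]; print(k.sum(),cv2.minAreaRect((q[:,:2]*1000).astype(np.float32)),q.min(0).round(4),q.max(0).round(4))
E
python3 tin.py w4
```

```text
10.425 [ 0.4983 -0.007  -0.019 ] [ 3.141e+00 -2.000e-03  1.100e-02] 0.4670115971078019 23.3958300948143
17441 ((522.1898193359375, -5.742046356201172), (47.96459197998047, 54.60673904418945), 0.30346930027008057) [ 0.4983 -0.0331  0.044 ] [0.5463 0.0215 0.0592]
```

Gripped at 23 N. Sliding it across to the gap's line and turning it to the rack's yaw.

Emit:
step_arm(increments=[[0.01, 0.05, 0.002, 0, 0, -0.008], [0.03, 0.11, 0.002, 0, 0, -0.016], [0.05, 0.17, 0.002, 0, 0, -0.024], [0.08, 0.22, 0.002, 0, 0, -0.032], [0.09, 0.235, 0.002, 0, 0, -0.035]])

```text
time_s: 11.05
position: [0.5157, 0.0401, -0.019]
tool_rot: [3.141, -0.0, -0.099]
wrist_force: [-2.0, -2.2, 6.2]
gripper_width: 0.465
grasp_force: 23.5
```

Emit:
step_arm(increments=[[0, 0, 0, 0, 0, 0], [0, 0, 0, 0, 0, 0]])

```text
time_s: 11.3
position: [0.516, 0.0403, -0.019]
tool_rot: [-3.141, -0.001, -0.099]
wrist_force: [-0.1, 2.9, 5.0]
gripper_width: 0.465
grasp_force: 23.3
```

```bash
python3 tin.py w5
```

```text
11.35 [ 0.5159  0.0403 -0.019 ] [-3.141e+00 -1.000e-03 -9.900e-02] 0.4663216030007246 23.342227041721344
17428 ((540.6372680664062, 40.43362045288086), (54.61286926269531, 49.36554718017578), 89.95259857177734) [0.5159 0.0131 0.044 ] [0.5653 0.0678 0.0606]
```

View pics/w5.png

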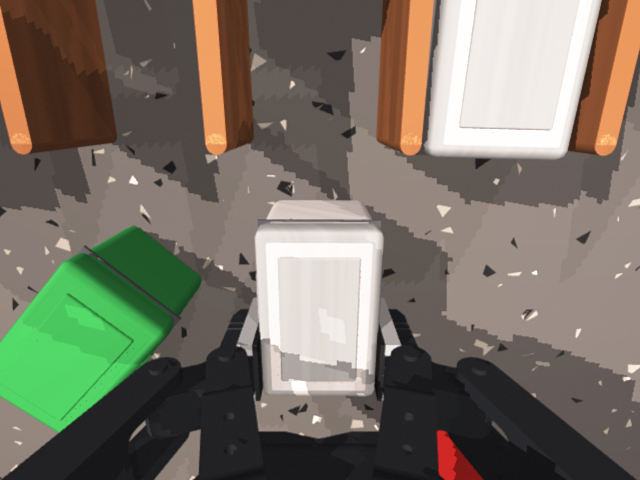

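Wrist view: the tin's front spans 258 to 380 (middle 319) and the board fronts are at 217 and 411 (middle 314), so it is about 1.5 mm off centre. I'll correct that and slide it in.

Emit:
step_arm(increments=[[0.03, 0.003, 0, 0, 0, 0], [0.09, -0.003, 0, 0, 0, 0], [0.15, -0.009, 0, 0, 0, 0], [0.21, -0.015, 0, 0, 0, 0], [0.25, -0.019, 0, 0, 0, 0]])

```text
time_s: 11.98
position: [0.5651, 0.0362, -0.0191]
tool_rot: [3.142, 0.001, -0.099]
wrist_force: [-4.7, 1.1, 9.5]
gripper_width: 0.468
grasp_force: 23.7
```

Emit:
step_arm(increments=[[0, 0, 0, 0, 0, 0], [0, 0, 0, 0, 0, 0]])

```text
time_s: 12.22
position: [0.5662, 0.036, -0.0191]
tool_rot: [3.141, -0.002, -0.1]
wrist_force: [1.1, -0.6, 4.8]
gripper_width: 0.468
grasp_force: 23.0
```

Emit:
step_arm(increments=[[0, 0, 0, 0, 0, 0], [0, 0, 0, 0, 0, 0], [0, 0, 0, 0, 0, 0], [0, 0, 0, 0, 0, 0]], hand=-0.4)

```text
time_s: 12.72
position: [0.565, 0.0365, -0.0198]
tool_rot: [-3.142, 0.001, -0.099]
wrist_force: [0.5, -0.2, -0.3]
gripper_width: 0.7
grasp_force: 0.0
```

Emit:
step_arm(increments=[[-0.05, 0.005, 0, 0, 0, 0], [-0.12, 0.012, 0, 0, 0, 0], [-0.19, 0.019, 0, 0, 0, 0], [-0.23, 0.023, 0, 0, 0, 0], [-0.23, 0.023, 0, 0, 0, 0]])

```text
time_s: 13.35
position: [0.5186, 0.0412, -0.0197]
tool_rot: [-3.142, 0.0, -0.099]
wrist_force: [-0.1, 0.5, -0.3]
gripper_width: 0.697
grasp_force: 0.0
```

Emit:
step_arm(increments=[[0, 0, 0, 0, 0, 0], [0, 0, 0, 0, 0, 0], [0, 0, 0, 0, 0, 0], [0, 0, 0, 0, 0, 0], [0, 0, 0, 0, 0, 0]], hand=1)

```text
time_s: 13.98
position: [0.5193, 0.041, -0.0196]
tool_rot: [3.142, 0.0, -0.099]
wrist_force: [0.7, -0.6, 0.6]
gripper_width: -0.001
grasp_force: 0.0
```

```bash
python3 tin.py w6
```

```text
14.025 [ 0.5193  0.041  -0.0196] [-3.142 -0.    -0.099] -0.0033526081270412026 0.0
14077 ((556.0697021484375, 37.366065979003906), (40.96833038330078, 60.95127868652344), 83.99925994873047) [0.5256 0.0143 0.044 ] [0.5843 0.0577 0.0592]
```

View pics/w6.png

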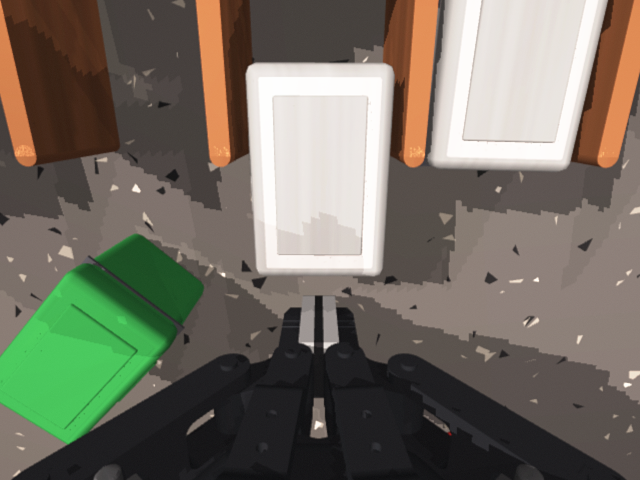

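The tin (320,165) stands straight in gap 4, centred within about 1 mm. Now I'll push it from behind with the shut fingers, raised a little so the knuckles clear the boards.

Emit:
step_arm(increments=[[0.04, -0.004, 0.04, 0, 0, 0], [0.09, -0.009, 0.04, 0, 0, 0], [0.14, -0.014, 0.04, 0, 0, 0], [0.19, -0.019, 0.04, 0, 0, 0], [0.24, -0.024, 0.04, 0, 0, 0]])

```text
time_s: 14.65
position: [0.5679, 0.0362, -0.0118]
tool_rot: [-3.142, 0.0, -0.099]
wrist_force: [-0.6, 0.7, -0.1]
gripper_width: -0.001
grasp_force: 0.3
```

Emit:
step_arm(increments=[[0.015, -0.0015, 0, 0, 0, 0], [0.025, -0.0025, 0, 0, 0, 0], [0.025, -0.0025, 0, 0, 0, 0]])

```text
time_s: 15.02
position: [0.5722, 0.0357, -0.0117]
tool_rot: [-3.142, 0.0, -0.099]
wrist_force: [-0.4, 1.0, -0.1]
gripper_width: -0.003
grasp_force: 0.0
```

```bash
python3 tin.py w7; python3 - <<'E'
from h import *
a=cv2.imread('pics/w7.png'); print(ctrl.get_obs()['wrist_force'])
E
```

```text
15.075 [ 0.5722  0.0358 -0.0116] [-3.142  0.    -0.099] 0.0003796365049343897 0.0
19094 ((607.9923095703125, 27.776155471801758), (58.35055923461914, 54.01955795288086), 0.014817348681390285) [0.5788 0.0008 0.0442] [0.6372 0.0548 0.0619]
[0.34701951 0.20170576 0.85349161]
```

View pics/w7.png

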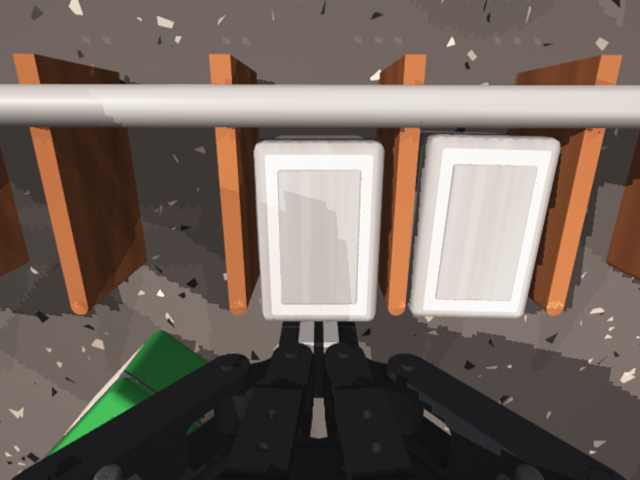

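The tin's near edge is at row 320 against 315 for the home tin_c, so about 2 mm is left. I'll nudge until the back stop is felt.

Emit:
step_arm(increments=[[0.005, -0.0005, 0, 0, 0, 0], [0.005, -0.0005, 0, 0, 0, 0]])

```text
time_s: 15.32
position: [0.5732, 0.0356, -0.0116]
tool_rot: [-3.142, 0.0, -0.099]
wrist_force: [0.2, -0.6, 0.1]
gripper_width: -0.002
grasp_force: 0.1
```

Emit:
step_arm(increments=[[0.005, -0.0005, 0, 0, 0, 0], [0.005, -0.0005, 0, 0, 0, 0]])

```text
time_s: 15.58
position: [0.5744, 0.0355, -0.0116]
tool_rot: [-3.142, -0.0, -0.099]
wrist_force: [0.3, -0.2, 0.7]
gripper_width: -0.001
grasp_force: 0.1
```

Emit:
step_arm(increments=[[0.005, -0.0005, 0, 0, 0, 0], [0.005, -0.0005, 0, 0, 0, 0]])

```text
time_s: 15.82
position: [0.5754, 0.0354, -0.0116]
tool_rot: [-3.142, -0.0, -0.099]
wrist_force: [-0.0, -0.1, 0.3]
gripper_width: 0.0
grasp_force: 0.0
```

Emit:
step_arm(increments=[[0.005, -0.0005, 0, 0, 0, 0], [0.005, -0.0005, 0, 0, 0, 0]])

```text
time_s: 16.08
position: [0.5765, 0.0353, -0.0116]
tool_rot: [-3.142, -0.0, -0.099]
wrist_force: [0.3, 0.0, -0.0]
gripper_width: 0.0
grasp_force: 0.0
```

Emit:
step_arm(increments=[[0.005, -0.0005, 0, 0, 0, 0], [0.005, -0.0005, 0, 0, 0, 0]])

```text
time_s: 16.32
position: [0.5767, 0.0354, -0.0118]
tool_rot: [-3.142, 0.001, -0.099]
wrist_force: [-3.7, 0.6, 1.5]
gripper_width: -0.002
grasp_force: 1.4
```

```bash
cat > near.py <<'E'
from h import *
import sys
n=sys.argv[1]; snap('wrist',n); P,p,d=cloud(n); o=ctrl.get_obs(); print(o['position'].round(4),o['wrist_force'].round(2))
th=.0993; ey=np.array([np.sin(th),np.cos(th)]); ex=np.array([ey[1],-ey[0]])
O=np.array([.6546,0])+.055*ey-.028*ex
Q=P.reshape(-1,3);C=p.reshape(-1,3).astype(int)
X=(Q[:,:2]-O)@ex; Y=(Q[:,:2]-O)@ey
g=(Q[:,2]>.0465)&(Q[:,2]<.053)&(C.min(1)>100)&(C.max(1)-C.min(1)<30)&(X<.019)&(X>-.06)
for y in(-28,-84):
    k=g&(abs(Y-y/1000)<.024); r=cv2.minAreaRect(np.c_[X[k],Y[k]].astype(np.float32)*1000)
    print(y,np.percentile(X[k],[.2,99.8]).round(4),np.percentile(Y[k],[.2,99.8]).round(4),r)
E
python3 near.py w8
```

```text
[ 0.5768  0.0353 -0.0118] [-2.21  0.52  1.06]
-28 [-0.0423  0.019 ] [-0.0473 -0.0077] ((-12.061246871948242, -27.37029266357422), (62.11991500854492, 40.18075180053711), 0.011946560814976692)
-84 [-0.0443  0.0172] [-0.1007 -0.0605] ((-13.630460739135742, -80.47523498535156), (40.746395111083984, 62.40352249145508), 88.52445983886719)
```

Back stop felt at 3.7 N, with the tin level and centred. Retreating.

Emit:
step_arm(increments=[[-0.05, 0.005, 0, 0, 0, 0], [-0.15, 0.015, 0, 0, 0, 0], [-0.25, 0.025, 0.1, 0, 0, 0], [-0.25, 0.025, 0.35, 0, 0, 0], [-0.25, 0.025, 0.6, 0, 0, 0]])

```text
time_s: 17.0
position: [0.5264, 0.0403, 0.1094]
tool_rot: [3.142, 0.0, -0.099]
wrist_force: [0.6, 0.4, -0.8]
gripper_width: -0.003
grasp_force: 0.0
```

Emit:
step_arm(increments=[[0, 0, 0, 0, 0, 0], [0, 0, 0, 0, 0, 0], [0, 0, 0, 0, 0, 0]])

```text
time_s: 17.38
position: [0.5259, 0.0404, 0.1066]
tool_rot: [-3.141, 0.003, -0.099]
wrist_force: [0.2, -0.4, -0.6]
gripper_width: 0.001
grasp_force: 0.0
```

```bash
python3 near.py w9
```

```text
[0.526  0.0404 0.1067] [ 0.08  0.68 -0.01]
-28 [-0.0418  0.0188] [-0.0475 -0.0077] ((-11.441741943359375, -27.550987243652344), (40.30495834350586, 60.86182403564453), 89.8837661743164)
-84 [-0.0448  0.0171] [-0.1009 -0.0606] ((-13.891399383544922, -80.67405700683594), (40.41416931152344, 62.08081817626953), 88.44005584716797)
```

View pics/w9.png

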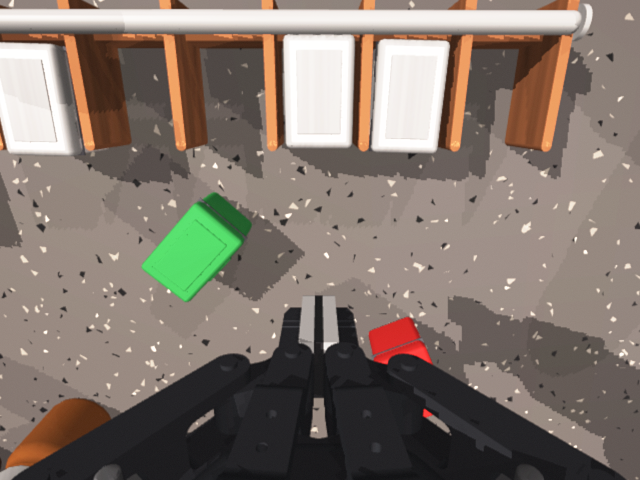

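The tin (318,92) is home in gap 4, with its near edge slightly deeper than tin_c's, and the hand is clear.

```bash
python3 -c "
from cell import ctrl; print(ctrl.sign_off())"
```

```text
the job is handed in; nothing more can be done
None
```

I ran the fingertip along the rail over the first three gaps from the grinder's end at about 5 N, then slid the tin upright into the third gap until it met the back stop. The job is handed in with the hand clear; sign-off gave no verdict.

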